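# Load a gas can into a cassette stove and lever it home

## Task

Load the green gas can into the cassette stove: lay it gently in the cradle, valve end towards the brass regulator and collar notch upwards, let go, then press the red lever bar down until it goes firm, so that the can is held tight against the regulator; do not force it past that. Leave the empty orange can in the tray, and the white mug and the loose mandarin where they stand.

Things in the scene. Friction and masses are not known exactly. Their poses are not given: they have to be found in the camera images.
- can_mid (a point): Middle (on the axis, at the centre of mass) of the full green gas can with white band, 68 mm diameter, 198 mm long, 0.25-0.4 kg, lying in the tray, 26 mm free each side. x runs along it to the valve end; z is up, to the collar notch (it faces up in the tray: keep it so). Round body from x = -90 (base) to +80, dome, 40 mm collar at 92-100, stem tip at +108 mm.
- can_tip (a point): End of the green can's white valve stem (10 mm thick, 8 mm long), on the can's axis, 108 mm from can_mid.
- spent_mid (a point): Middle of the empty orange can with yellow band, same size and axes, 0.12 kg, in the other place of the tray (the two may be swapped): leave it there.
- tray: Flat wooden tray 240 x 260 mm, fixed; floor 8 mm, rims up to 20 mm high; two places side by side, 120 mm apart, each can between 7 mm high battens, its axis 42 mm above the table. Origin at the centre of the underside, z up.
- stove: Cream cassette gas stove, fixed, 275 mm deep (x) x 340 mm wide (y); origin at the centre of its underside, x from its front (lever and knob, towards the robot) to its back, z up. Burner half at y > -24 mm: housing 84 mm high, trivet to 106 mm at y = 0 to 155 mm. The open can bay is the other half, axis at y = -90 mm, floor 12 mm and outer lip 25 mm high.
- cradle: Two steel V saddles for the can, at x = -60 and +65 mm, 12 mm thick. Origin: where can_mid belongs when the can is laid in (48 mm above the table); x along the bay to the regulator, z up, as the stove. The V centres the can from 10 mm off sideways; along x 6 mm either way will do. Walls: 66 mm off on the burner side, low lip 78 mm off on the other. Over 30 N from the can is ramming.
- regulator: Brass block at the back of the bay, 60 mm wide, top at 70 mm. Origin on the can axis; axes as the stove. A 6 mm guide tongue enters the can's 15 mm wide collar notch. The stem presses on a round black sprung seat that gives 3.5 mm (3 N, rising to 17 N), then is solid; tight from 10 N, the valve breaks over 50 N. The seat's face stands up to 6 mm before or behind the origin: felt, not measured.
- lever_hinge (a point): Middle of the lever's hinge line (parallel to the stove's y), fixed on the stove 82 mm above the table, above the can's tail. The lever's two side arms are 100 mm apart, so the can goes in between them.
- grip_bar (a point): Middle, on the axis, of the lever's red grip bar: round, 14 mm thick, 104 mm long, parallel to the stove's y, 80 mm from the hinge line, in front of it and higher while open. It moves down and to the front on an arc about the hinge, and is free above, below and in front.
- lever (a joint): Lever angle, rad: 0 open (bar 46 degrees above hinge level), grows as the bar is pressed down, level at 0.80, end 1.2. Stiff: stays where left, also loaded. Square to the arm the bar needs 6-8 N to swing, its roller then pushes the can up to 25 mm to the seat, the push rises to 14 N and goes firm at 0.6 to 1.1 rad. 17 N leaves it tight, over 27 N breaks the valve.
- mug: White mug, 80 mm wide, 85 mm high, standing loose in front of the burner half, to the left; origin at the centre of its underside. Leave it.
- mandarin: Mandarin, 62 mm wide, 47 mm high, lying loose in front of the stove; origin at its underside. Leave it.
Not all that is in view belongs to the job. There is more than one size of the part that bears can_mid; the job needs the smaller.

How it is judged:
By the outcome, as a careful person would: the job done as asked, in the order asked, and still so for the second after the job is handed in, with the robot touching nothing.
It also fails if it takes over 67 s, if anything falls off the work surface, if the arm or the gripper's body presses on something with over 40 N, if the wrist force passes 120 N, or if a joint passes its speed limit or range.

## Robot

A 7-joint arm with a two-finger parallel gripper is mounted at the origin on the work surface. World frame = base frame: x ahead of the robot, y to its left, z up, the work surface at z = 0. Lengths are in m, angles in rad, forces in N, time in s.
With the tool pointing down it reaches from about 0.4 to 0.85 m from the base axis. Payload 10.4 kg.
Tool frame: the origin (TCP) lies between the finger pads; the fingertips stand 11 mm ahead of it and the grasp point (between the pads) lies 8 mm behind it (r.tcp_to_tips is the distance from the TCP to the fingertips, in m); z points along the fingers, y is the line along which they close (so a half turn about z gives the same grasp; the last joint's range is limited). The gripper opens to 87 mm and grips with 3 to 60 N. Pads are 19 mm wide; open, the fingers measure 117 mm over their backs; the gripper's body (75 mm by 190 mm) begins 51 mm behind the grasp point.
Start: joints at [-1.137, 0.332, -0.065, 1.46, 0.022, 1.35, -0.088], TCP at [0.276, 0.561, 0.234] pointing down, gripper open.
Joint ranges: [-2.6, 2.6], [-0.5, 2.12], [-1.47, 1.34], [0.16, 2.42], [-1.27, 4.41], [0.06, 2.06], [-2.6, 2.6]. Speed limits (rad/s): [2.22, 2.22, 2.79, 2.79, 3.14, 3.14, 3.14].

## Interface

Orientations are given as a unit quaternion [x, y, z, w].
In Python, from bench import r gives the robot as it stands. The module is installed in compiled form; this text tells all that it offers.
- The arm moves only by the shell command python3 -m crank 'ROWS' [FORCE]. ROWS is JSON, a list of rows, each an object of numbers: "claw": the closure, from -1 (fully open) to 1 (shut); "dx", "dy", "dz": the shift along the tool's x, y, z each as a share of 3 cm, from -1 to 1; "ax", "ay", "az": the turn, a rotation vector about the tool's x, y, z each as a share of 6 degrees, from -1 to 1. A call has 1 to 8 rows; each row shifts and turns the commanded pose from where the row before left it, along the tool's axes as they then stand; what a row does not reach is not made up. A row lasts 1/12 s, in which the tool goes at most 41.7 mm and 7.16 degrees, less where a joint would pass 70% of its speed; a pose out of reach is approached as far as the arm can. A call with a number of a shift or a turn outside -1 to 1 is refused whole. A call with a gripper value outside its range is refused whole. The fingers move at their own pace and stop on an object; FORCE is the grip in N (left out, the last holds). Time passes only in rows, so rows that do not move let the fingers close. It gives the time, the measured TCP pose, the force, the opening and the grip force at its end, in the units of the state.
- r.read_state(): the state, without advancing time (a new reading comes with each control period).
- r.camera(name): name is "side" or "top"; returns a dict with "color" (400x640x3 uint8, red, green, blue), "mtx" (3x3 intrinsics, pixels), "k1" (the pictures are not rectified: a ray, as slopes to the right and down, at radius r is drawn at 1 + k1 r^2 times it, then the intrinsics apply), "R" (3x3) and "t" (3): a world point X has camera coordinates R X + t. Camera axes: x right, y down, z forward; pixel columns grow to the right and rows downward; lengths in m; the calibration is good to about 2 mm. A picture is of the moment at which its call begins. There is no depth.
- r.close_job(): hands the job in; it is judged then, once.
The state is a dict: "time": time; "joint_positions": joint angles; "joint_vel": joint speeds; "joint_torque": joint torques, N m; "ee_pos": TCP position; "eef_rot": TCP orientation; "ft_force": force on the tool from outside, world axes, zero at the start; "torque": the same for the moment, N m; "width": finger opening in m; "grip_force": force on a finger pad.
Only numpy, scipy, OpenCV 4.12 (cv2) and the standard library are available. Lean on these libraries where they do the work, as an engineer would, in place of code of your own. Each camera call takes 0.05 s, during which the arm holds its last target. There are 200 camera calls.

## Working session

There is one attempt and no reset: what is moved stays moved. The work goes in short steps, Python scripts to look and compute and a shell command to move; the robot and the scene stay as the last step left them, time stands still between calls to the robot, and variables do not carry over. Pictures are saved under pics/ and viewed, at most 10 in all, crops included, and the job is handed in when it is done.

```bash
mkdir -p pics
python3 - <<'E'
from bench import r
import cv2,numpy as np
for n in("top","side"):
    c=r.camera(n); cv2.imwrite(f"pics/{n}0.png",cv2.cvtColor(c["color"],cv2.COLOR_RGB2BGR))
    print(n,c["mtx"].tolist(),c["k1"],np.round(c["R"],4).tolist(),np.round(c["t"],4).tolist())
s=r.read_state();print({k:np.round(v,3).tolist() for k,v in s.items()})
E
```

```text
top [[370.0961813109048, 0.0, 319.55832405885735], [0.0, 370.0961813109048, 194.55416435743774], [0.0, 0.0, 1.0]] -0.07723315342541469 [[-0.0209, -0.9998, 0.002], [-0.9949, 0.0206, -0.0987], [0.0987, -0.0041, -0.9951]] [-0.1851, 0.6153, 1.4255]
side [[380.05100227288847, 0.0, 322.37676214331674], [0.0, 380.05100227288847, 199.59381241044008], [0.0, 0.0, 1.0]] -0.044757279465482754 [[-0.992, -0.1256, 0.0142], [-0.092, 0.6407, -0.7623], [0.0867, -0.7575, -0.6471]] [0.5629, 0.263, 1.0477]
{'time': 0.1, 'joint_positions': [-1.137, 0.333, -0.065, 1.461, 0.022, 1.35, -0.089], 'joint_vel': [-0.001, 0.0, 0.0, -0.001, 0.001, -0.001, 0.001], 'joint_torque': [0.001, -62.454, 0.024, -39.072, -0.061, 0.037, 0.0], 'ee_pos': [0.276, 0.561, 0.233], 'eef_rot': [0.226, 0.974, -0.001, -0.0], 'ft_force': [0.431, 0.003, -0.095], 'torque': [0.011, 0.009, -0.075], 'grip_force': 0.0, 'width': 0.087}
```

View pics/top0.png

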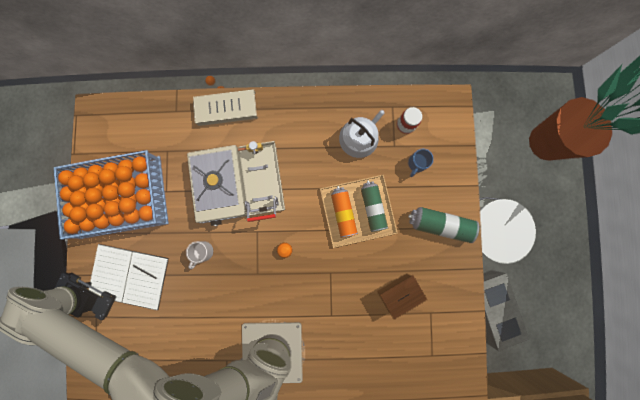

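View pics/side0.png

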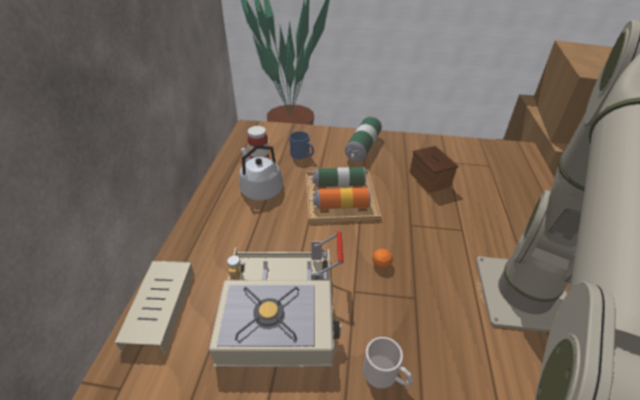

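Candidates for the green can: the small can in the tray at top (374,206) and the larger green can outside the tray at top (445,225). I choose the one in the tray. The orange can is at (343,212), the stove bay at (262,175), the red bar at (262,210), the mug at (198,252) and the mandarin at (285,250).

```bash
python3 - <<'E'
import cv2
a=cv2.imread("pics/top0.png")[130:260,180:400]; cv2.imwrite("pics/topc.png",cv2.resize(a,(792,468),interpolation=cv2.INTER_CUBIC))
a=cv2.imread("pics/side0.png")[150:300,200:400]; cv2.imwrite("pics/sidec.png",cv2.resize(a,(800,600),interpolation=cv2.INTER_CUBIC))
E
cat > h.py <<'E'
from bench import r
import cv2,numpy as np
from scipy.optimize import least_squares
CAL={}
def cal(n):
    if n not in CAL: CAL[n]=r.camera(n)
    return CAL[n]
def ray(n,uv):
    c=cal(n);K=c["mtx"];d=np.array([(uv[0]-K[0,2])/K[0,0],(uv[1]-K[1,2])/K[1,1]])
    m=d.copy()
    for _ in range(20): m=d/(1+c["k1"]*(m@m))
    R=np.array(c["R"]);t=np.array(c["t"]);return -R.T@t,R.T@np.array([m[0],m[1],1])
def at_z(n,uv,z):
    o,d=ray(n,uv);return o+d*(z-o[2])/d[2]
def tri(uvt,uvs):
    A=[];b=[]
    for n,uv in(("top",uvt),("side",uvs)):
        o,d=ray(n,uv);d=d/np.linalg.norm(d);P=np.eye(3)-np.outer(d,d);A.append(P);b.append(P@o)
    return np.linalg.lstsq(np.vstack(A),np.hstack(b),rcond=None)[0]
def proj(n,X):
    c=cal(n);p=np.array(c["R"])@np.array(X)+np.array(c["t"]);m=p[:2]/p[2];m=m*(1+c["k1"]*(m@m));K=c["mtx"]
    return np.array([K[0,0]*m[0]+K[0,2],K[1,1]*m[1]+K[1,2]])
E
```

```text
(no output)
```

View pics/topc.png

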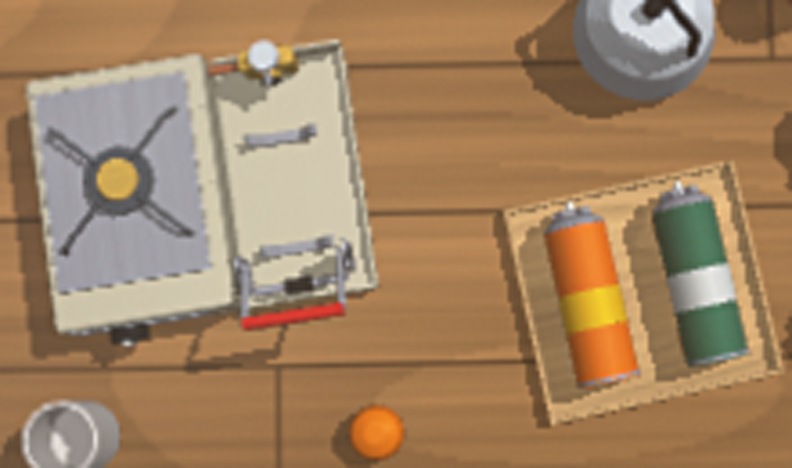

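View pics/sidec.png

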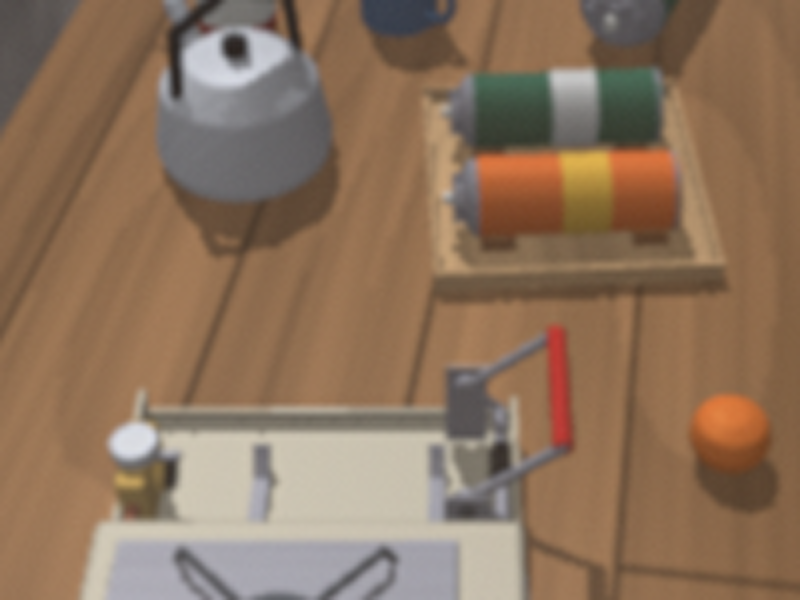

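```bash
cat > fit.py <<'E'
from h import *
T=lambda x,y:np.array([180+(x+.5)/3.6-.5,130+(y+.5)/3.6-.5])
S=lambda x,y:np.array([200+(x+.5)/4-.5,150+(y+.5)/4-.5])
print("cam",ray("top",(320,200))[0],ray("side",(320,200))[0])
print("green tip",tri(T(679,184),S(445,112)))
print("band mid z42+", at_z("top",T(701,289),.076), "base end top edge", at_z("top",T(719,359),.05))
# can fit: points on body (x along, y lateral silhouettes)
print("bar ends",tri(T(243,323),S(563,445)),tri(T(344,309),S(557,328)))
obs=[("top",T(28,84),(.1375,.17,.084)),("top",T(203,56),(.1375,-.024,.084)),("top",T(57,332),(-.1375,.17,.084)),("top",T(238,302),(-.1375,-.024,.084)),
("top",T(342,42),(.1375,-.17,.025)),("top",T(377,288),(-.1375,-.17,.025)),
("side",S(98,523),(.1375,-.024,.084)),("side",S(524,519),(-.1375,-.024,.084)),("side",S(517,400),(-.1375,-.17,.025)),("side",S(142,395),(.1375,-.17,.025))]
def W(p,q):
    c,s=np.cos(p[2]),np.sin(p[2]);return np.array([p[0]+c*q[0]-s*q[1],p[1]+s*q[0]+c*q[1],q[2]])
f=lambda p:np.hstack([proj(n,W(p,q))-uv for n,uv,q in obs])
s=least_squares(f,[.55,.1,0.1],loss="soft_l1");p=s.x;print("stove",p,np.round(f(p).reshape(-1,2),1).tolist())
def inv(X):
    c,s=np.cos(p[2]),np.sin(p[2]);d=X-np.r_[p[:2],0];return np.array([c*d[0]+s*d[1],-s*d[0]+c*d[1],d[2]])
for nm,X in [("sadB top L",at_z("top",T(243,145),.03)),("sadB R",at_z("top",T(312,131),.03)),("sadF L",at_z("top",T(262,249),.03)),("sadF R",at_z("top",T(328,242),.03)),("bar L",tri(T(243,323),S(563,445))),("bar R",tri(T(344,309),S(557,328)))]:print(nm,inv(X))
# tray: corners at rim 20mm
ob2=[(T(502,211),(.12,.13)),(T(733,163),(.12,-.13)),(T(550,426),(-.12,.13)),(T(781,372),(-.12,-.13))]
g=lambda q:np.hstack([proj("top",W(q,(a[0],a[1],.015)))-uv for uv,a in ob2])
q=least_squares(g,[.5,-.3,.1]).x;print("tray",q,np.round(g(q),1))
# can axis fit
ob3=[("top",T(679,184),(.108,0,.042)),("side",S(445,112),(.108,0,.042)),("side",S(662,70),(-.09,0,.076)),("top",T(718,362),(-.09,0,.042))]
g3=lambda q:np.hstack([proj(n,W(q,a))-uv for n,uv,a in ob3])
q=least_squares(g3,[.5,-.3,.1]).x;print("can",q,np.round(g3(q),1))
E
python3 fit.py
```

```text
cam [ 0.46764162 -0.19192744  1.47968359] [0.49181851 0.69580987 0.87047129]
green tip [ 0.66005048 -0.39005504  0.04180434]
band mid z42+ [ 0.54380666 -0.40484317  0.076     ] base end top edge [ 0.46972999 -0.42559415  0.05      ]
bar ends [0.51554426 0.06733625 0.13772114] [ 0.52828076 -0.03491863  0.13781391]
stove [0.66911823 0.1262986  0.14038664] [[-0.8, -0.8], [-0.3, -1.1], [-0.0, 0.7], [-0.1, 0.9], [0.2, 0.4], [0.8, -0.4], [-0.4, -1.9], [0.2, -1.0], [-0.2, 1.7], [0.6, 3.0]]
sadB top L [ 0.0407621  -0.04459134  0.03      ]
sadB R [ 0.04385904 -0.12229178  0.03      ]
sadF L [-0.07669867 -0.04902524  0.03      ]
sadF R [-0.08069822 -0.12168214  0.03      ]
bar L [-0.16031347 -0.03689329  0.13772114]
bar R [-0.16201038 -0.13992435  0.13781391]
tray [ 0.54495352 -0.34865332  0.19418496] [ 0.4  0.1 -0.5 -0.3  0.1 -0.3  0.   0.4]
can [ 0.55496266 -0.41104326  0.19826027] [-0.1 -0.  -0.4 -0.   0.4  1.1  0.8 -0.1]
```

Top crop: the green can lies in the right-hand place with its stem at (679,184) and white band at (701,289). The lever is open with the bar between (243,323) and (344,309), and the saddles are at (277,138) and (295,247). The side crop agrees. Target is the small can at about (0.555, -0.411), yaw 0.198. I'll translate to it first.

```bash
R='' 
python3 -m crank '[{"dx":-0.7,"dy":-0.78,"claw":-1},{"dx":-0.7,"dy":-0.78,"claw":-1},{"dx":-0.7,"dy":-0.78,"claw":-1},{"dx":-0.7,"dy":-0.78,"claw":-1},{"dx":-0.7,"dy":-0.78,"claw":-1},{"dx":-0.7,"dy":-0.78,"claw":-1},{"dx":-0.7,"dy":-0.78,"claw":-1},{"dx":-0.7,"dy":-0.78,"claw":-1}]'
python3 -m crank '[{"dx":-0.7,"dy":-0.78,"claw":-1},{"dx":-0.7,"dy":-0.78,"claw":-1},{"dx":-0.7,"dy":-0.78,"claw":-1},{"dx":-0.7,"dy":-0.78,"claw":-1},{"dx":-0.7,"dy":-0.78,"claw":-1},{"dx":-0.7,"dy":-0.78,"claw":-1},{"dx":-0.7,"dy":-0.78,"claw":-1},{"dx":-0.7,"dy":-0.78,"claw":-1}]'
cat > go.py <<'E'
# usage: go.py x y z yaw_of_tool_y(rad)  -> remaining shift/turn in tool units (TCP target)
import sys;from bench import r;import numpy as np
from scipy.spatial.transform import Rotation as Ro
x,y,z,a=map(float,sys.argv[1:5])
s=r.read_state();Rc=Ro.from_quat(s["eef_rot"])
Y=np.array([np.cos(a),np.sin(a),0]);Z=np.array([0,0,-1.]);Rt=Ro.from_matrix(np.c_[np.cross(Y,Z),Y,Z])
print("shift rows",np.round(Rc.inv().apply(np.array([x,y,z])-s["ee_pos"])/.03,2),"in target axes",np.round(Rt.inv().apply(np.array([x,y,z])-s["ee_pos"])/.03,2),"turn rows",np.round(np.degrees((Rc.inv()*Rt).as_rotvec())/6,2))
print("t",round(s["time"],2),"pos",np.round(s["ee_pos"],4),"q",np.round(s["joint_positions"],2),"F",np.round(s["ft_force"],1),"w",round(s["width"],4),"g",round(s["grip_force"],1))
E
python3 go.py .555 -.411 .2 -1.373
```

```text
shift rows [-22.65 -24.96   1.13] in target axes [ 2.77 33.59  1.1 ] turn rows [-0.000e+00  1.000e-02  2.375e+01]
t 0.2 pos [0.2756 0.5607 0.2331] q [-1.14  0.33 -0.06  1.46  0.02  1.35 -0.09] F [-0.7  0.6  0.2] w 0.0872 g 0.0invalid input at $[0]: expected keys claw, dx, dy, dz, ax, ay, az
invalid input at $[0]: expected keys claw, dx, dy, dz, ax, ay, az
```

```bash
python3 -m crank '[{"claw":-1,"dx":-0.9,"dy":-1,"dz":0,"ax":0,"ay":0,"az":0},{"claw":-1,"dx":-0.9,"dy":-1,"dz":0,"ax":0,"ay":0,"az":0},{"claw":-1,"dx":-0.9,"dy":-1,"dz":0,"ax":0,"ay":0,"az":0},{"claw":-1,"dx":-0.9,"dy":-1,"dz":0,"ax":0,"ay":0,"az":0},{"claw":-1,"dx":-0.9,"dy":-1,"dz":0,"ax":0,"ay":0,"az":0},{"claw":-1,"dx":-0.9,"dy":-1,"dz":0,"ax":0,"ay":0,"az":0},{"claw":-1,"dx":-0.9,"dy":-1,"dz":0,"ax":0,"ay":0,"az":0},{"claw":-1,"dx":-0.9,"dy":-1,"dz":0,"ax":0,"ay":0,"az":0}]'
python3 go.py .555 -.411 .2 -1.373
```

```text
time: 0.87
ee_pos: [0.3637, 0.2483, 0.2335]
eef_rot: [0.226, 0.974, 0.0, -0.0]
ft_force: [1.2, -0.4, 0.7]
width: 0.0871
grip_force: 0.0
shift rows [-15.41 -16.91   1.11] in target axes [ 1.93 22.8   1.12] turn rows [-0.000e+00 -1.000e-02  2.375e+01]
t 0.87 pos [0.3637 0.2483 0.2335] q [-0.83 -0.08  0.12  1.92  0.01  1.3   0.4 ] F [ 1.2 -0.4  0.7] w 0.0871 g 0.0
```

Tracks fully. 16 more rows follow.

```bash
python3 -m crank '[{"claw":-1,"dx":-0.9,"dy":-1,"dz":0,"ax":0,"ay":0,"az":0},{"claw":-1,"dx":-0.9,"dy":-1,"dz":0,"ax":0,"ay":0,"az":0},{"claw":-1,"dx":-0.9,"dy":-1,"dz":0,"ax":0,"ay":0,"az":0},{"claw":-1,"dx":-0.9,"dy":-1,"dz":0,"ax":0,"ay":0,"az":0},{"claw":-1,"dx":-0.9,"dy":-1,"dz":0,"ax":0,"ay":0,"az":0},{"claw":-1,"dx":-0.9,"dy":-1,"dz":0,"ax":0,"ay":0,"az":0},{"claw":-1,"dx":-0.9,"dy":-1,"dz":0,"ax":0,"ay":0,"az":0},{"claw":-1,"dx":-0.9,"dy":-1,"dz":0,"ax":0,"ay":0,"az":0}]'
python3 -m crank '[{"claw":-1,"dx":-0.9,"dy":-1,"dz":0,"ax":0,"ay":0,"az":0},{"claw":-1,"dx":-0.9,"dy":-1,"dz":0,"ax":0,"ay":0,"az":0},{"claw":-1,"dx":-0.9,"dy":-1,"dz":0,"ax":0,"ay":0,"az":0},{"claw":-1,"dx":-0.9,"dy":-1,"dz":0,"ax":0,"ay":0,"az":0},{"claw":-1,"dx":-0.9,"dy":-1,"dz":0,"ax":0,"ay":0,"az":0},{"claw":-1,"dx":-0.9,"dy":-1,"dz":0,"ax":0,"ay":0,"az":0},{"claw":-1,"dx":-0.9,"dy":-1,"dz":0,"ax":0,"ay":0,"az":0},{"claw":-1,"dx":-0.9,"dy":-0.9,"dz":0,"ax":0,"ay":0,"az":0}]'
python3 -m crank '[{"claw":-1,"dx":0,"dy":0,"dz":0,"ax":0,"ay":0,"az":1},{"claw":-1,"dx":0,"dy":0,"dz":0,"ax":0,"ay":0,"az":1},{"claw":-1,"dx":0,"dy":0,"dz":0,"ax":0,"ay":0,"az":1},{"claw":-1,"dx":0,"dy":0,"dz":0,"ax":0,"ay":0,"az":1},{"claw":-1,"dx":0,"dy":0,"dz":0,"ax":0,"ay":0,"az":1},{"claw":-1,"dx":0,"dy":0,"dz":0,"ax":0,"ay":0,"az":1},{"claw":-1,"dx":0,"dy":0,"dz":0,"ax":0,"ay":0,"az":1},{"claw":-1,"dx":0,"dy":0,"dz":0,"ax":0,"ay":0,"az":1}]'
python3 -m crank '[{"claw":-1,"dx":0,"dy":0,"dz":0,"ax":0,"ay":0,"az":1},{"claw":-1,"dx":0,"dy":0,"dz":0,"ax":0,"ay":0,"az":1},{"claw":-1,"dx":0,"dy":0,"dz":0,"ax":0,"ay":0,"az":1},{"claw":-1,"dx":0,"dy":0,"dz":0,"ax":0,"ay":0,"az":1},{"claw":-1,"dx":0,"dy":0,"dz":0,"ax":0,"ay":0,"az":1},{"claw":-1,"dx":0,"dy":0,"dz":0,"ax":0,"ay":0,"az":1},{"claw":-1,"dx":0,"dy":0,"dz":0,"ax":0,"ay":0,"az":1},{"claw":-1,"dx":0,"dy":0,"dz":0,"ax":0,"ay":0,"az":1}]'
python3 -m crank '[{"claw":-1,"dx":0,"dy":0,"dz":0,"ax":0,"ay":0,"az":1},{"claw":-1,"dx":0,"dy":0,"dz":0,"ax":0,"ay":0,"az":1},{"claw":-1,"dx":0,"dy":0,"dz":0,"ax":0,"ay":0,"az":1},{"claw":-1,"dx":0,"dy":0,"dz":0,"ax":0,"ay":0,"az":1},{"claw":-1,"dx":0,"dy":0,"dz":0,"ax":0,"ay":0,"az":1},{"claw":-1,"dx":0,"dy":0,"dz":0,"ax":0,"ay":0,"az":1},{"claw":-1,"dx":0,"dy":0,"dz":0,"ax":0,"ay":0,"az":1},{"claw":-1,"dx":0,"dy":0,"dz":0,"ax":0,"ay":0,"az":0.75}]'
python3 go.py .555 -.411 .2 -1.373
```

```text
time: 1.53
ee_pos: [0.4517, -0.0625, 0.2338]
eef_rot: [0.226, 0.974, 0.0, 0.0]
ft_force: [-0.2, -0.2, 0.1]
width: 0.0872
grip_force: 0.0
time: 2.2
ee_pos: [0.5411, -0.3704, 0.233]
eef_rot: [0.226, 0.974, 0.0, -0.0]
ft_force: [0.3, 0.0, 0.8]
width: 0.0868
grip_force: 0.0
time: 2.87
ee_pos: [0.541, -0.3681, 0.2333]
eef_rot: [0.605, 0.796, 0.0, -0.0]
ft_force: [1.2, -0.3, -0.1]
width: 0.0868
grip_force: 0.0
time: 3.53
ee_pos: [0.5411, -0.3681, 0.2333]
eef_rot: [0.877, 0.481, 0.0, -0.0]
ft_force: [-0.3, -0.2, 0.3]
width: 0.0871
grip_force: 0.0
time: 4.2
ee_pos: [0.5411, -0.3681, 0.2332]
eef_rot: [0.995, 0.096, -0.0, -0.0]
ft_force: [0.0, 0.5, 0.1]
width: 0.0871
grip_force: 0.0
shift rows [0.18 1.49 1.1 ] in target axes [0.17 1.49 1.11] turn rows [-0.    0.   -0.05]
t 4.2 pos [ 0.5411 -0.3681  0.2332] q [-0.25  0.71  1.27  1.42 -0.68  1.49 -0.39] F [0.  0.5 0.1] w 0.0871 g 0.0
```

```bash
python3 -m crank '[{"claw":-1,"dx":0.1,"dy":0.75,"dz":0.5,"ax":0,"ay":0,"az":0},{"claw":-1,"dx":0.07,"dy":0.72,"dz":0.5,"ax":0,"ay":0,"az":0},{"claw":-1,"dx":0,"dy":0,"dz":1,"ax":0,"ay":0,"az":0},{"claw":-1,"dx":0,"dy":0,"dz":1,"ax":0,"ay":0,"az":0},{"claw":-1,"dx":0,"dy":0,"dz":0.9,"ax":0,"ay":0,"az":0},{"claw":-1,"dx":0,"dy":0,"dz":0.3,"ax":0,"ay":0,"az":0},{"claw":-1,"dx":0,"dy":0,"dz":0.3,"ax":0,"ay":0,"az":0},{"claw":-1,"dx":0,"dy":0,"dz":0.3,"ax":0,"ay":0,"az":0}]'
python3 go.py .555 -.410 .044 -1.373
```

```text
time: 4.87
ee_pos: [0.5551, -0.4109, 0.09]
eef_rot: [0.995, 0.099, 0.0, 0.0]
ft_force: [0.6, -0.6, 0.7]
width: 0.0872
grip_force: 0.0
shift rows [ 0.   -0.03  1.53] in target axes [ 0.   -0.03  1.53] turn rows [ 0.01 -0.01  0.  ]
t 4.87 pos [ 0.5551 -0.4109  0.09  ] q [-0.11  0.88  1.12  1.47 -0.8   1.3  -0.29] F [ 0.6 -0.6  0.7] w 0.0872 g 0.0
```

```bash
python3 -m crank '[{"claw":-1,"dx":0,"dy":0,"dz":0.25,"ax":0,"ay":0,"az":0},{"claw":-1,"dx":0,"dy":0,"dz":0.25,"ax":0,"ay":0,"az":0},{"claw":-1,"dx":0,"dy":0,"dz":0.25,"ax":0,"ay":0,"az":0},{"claw":-1,"dx":0,"dy":0,"dz":0.25,"ax":0,"ay":0,"az":0},{"claw":-1,"dx":0,"dy":0,"dz":0.25,"ax":0,"ay":0,"az":0},{"claw":-1,"dx":0,"dy":0,"dz":0.25,"ax":0,"ay":0,"az":0},{"claw":-1,"dx":0,"dy":0,"dz":0,"ax":0,"ay":0,"az":0}]'
python3 -m crank '[{"claw":-0.4,"dx":0,"dy":0,"dz":0,"ax":0,"ay":0,"az":0},{"claw":-0.4,"dx":0,"dy":0,"dz":0,"ax":0,"ay":0,"az":0},{"claw":0,"dx":0,"dy":0,"dz":0,"ax":0,"ay":0,"az":0},{"claw":0,"dx":0,"dy":0,"dz":0,"ax":0,"ay":0,"az":0},{"claw":0,"dx":0,"dy":0,"dz":0,"ax":0,"ay":0,"az":0},{"claw":0,"dx":0,"dy":0,"dz":0,"ax":0,"ay":0,"az":0}]' 5
python3 go.py .555 -.410 .044 -1.373
```

```text
time: 5.45
ee_pos: [0.5542, -0.4099, 0.0427]
eef_rot: [0.995, 0.099, -0.001, -0.001]
ft_force: [-0.0, 0.1, 0.5]
width: 0.087
grip_force: 0.0
time: 5.95
ee_pos: [0.5548, -0.4107, 0.0449]
eef_rot: [0.995, 0.099, 0.0, 0.0]
ft_force: [0.2, 0.6, 2.4]
width: 0.0677
grip_force: 5.0
shift rows [ 0.01 -0.02  0.03] in target axes [ 0.01 -0.02  0.03] turn rows [ 0. -0.  0.]
t 5.95 pos [ 0.5548 -0.4107  0.0449] q [-0.1   0.92  1.08  1.5  -0.84  1.24 -0.27] F [0.2 0.6 2.4] w 0.0677 g 5.0
```

```bash
python3 -m crank '[{"claw":1,"dx":0,"dy":0,"dz":0,"ax":0,"ay":0,"az":0},{"claw":1,"dx":0,"dy":0,"dz":0,"ax":0,"ay":0,"az":0},{"claw":1,"dx":0,"dy":0,"dz":-0.1,"ax":0,"ay":0,"az":0},{"claw":1,"dx":0,"dy":0,"dz":-0.2,"ax":0,"ay":0,"az":0},{"claw":1,"dx":0,"dy":0,"dz":-0.4,"ax":0,"ay":0,"az":0},{"claw":1,"dx":0,"dy":0,"dz":-0.5,"ax":0,"ay":0,"az":0},{"claw":1,"dx":0,"dy":0,"dz":0,"ax":0,"ay":0,"az":0},{"claw":1,"dx":0,"dy":0,"dz":0,"ax":0,"ay":0,"az":0}]' 30
python3 go.py .661 .034 .2 -1.431; python3 -c "from bench import r;print(r.read_state()['torque'])"
```

```text
time: 6.62
ee_pos: [0.5551, -0.4111, 0.0821]
eef_rot: [0.995, 0.099, 0.001, 0.001]
ft_force: [-0.7, -0.8, -2.7]
width: 0.0676
grip_force: 30.0
shift rows [  6.38 -13.85  -3.94] in target axes [  5.56 -14.2   -3.93] turn rows [ 0.01 -0.02  0.55]
t 6.62 pos [ 0.5551 -0.4111  0.0821] q [-0.11  0.88  1.12  1.48 -0.81  1.29 -0.29] F [-0.7 -0.8 -2.7] w 0.0676 g 30.0
[-0.02599434  0.13997387  0.00668866]
```

```bash
python3 -m crank '[{"claw":1,"dx":0,"dy":0,"dz":-0.5,"ax":0,"ay":0,"az":0},{"claw":1,"dx":0,"dy":0,"dz":-0.8,"ax":0,"ay":0,"az":0},{"claw":1,"dx":0,"dy":0,"dz":-0.8,"ax":0,"ay":0,"az":0},{"claw":1,"dx":0,"dy":0,"dz":-0.8,"ax":0,"ay":0,"az":0},{"claw":1,"dx":0.3,"dy":-0.6,"dz":-0.8,"ax":0,"ay":0,"az":0},{"claw":1,"dx":0.4,"dy":-0.9,"dz":-0.5,"ax":0,"ay":0,"az":0},{"claw":1,"dx":0.4,"dy":-0.9,"dz":-0.2,"ax":0,"ay":0,"az":0.2},{"claw":1,"dx":0.4,"dy":-0.9,"dz":0,"ax":0,"ay":0,"az":0.35}]'
python3 -m crank '[{"claw":1,"dx":0.4,"dy":-0.9,"dz":0,"ax":0,"ay":0,"az":0},{"claw":1,"dx":0.4,"dy":-0.9,"dz":0,"ax":0,"ay":0,"az":0},{"claw":1,"dx":0.4,"dy":-0.9,"dz":0,"ax":0,"ay":0,"az":0},{"claw":1,"dx":0.4,"dy":-0.9,"dz":0,"ax":0,"ay":0,"az":0},{"claw":1,"dx":0.4,"dy":-0.9,"dz":0,"ax":0,"ay":0,"az":0},{"claw":1,"dx":0.4,"dy":-0.9,"dz":0,"ax":0,"ay":0,"az":0},{"claw":1,"dx":0.4,"dy":-0.9,"dz":0,"ax":0,"ay":0,"az":0},{"claw":1,"dx":0.4,"dy":-0.9,"dz":0,"ax":0,"ay":0,"az":0}]'
python3 go.py .661 .034 .2 -1.431
```

```text
time: 7.28
ee_pos: [0.5801, -0.3045, 0.2151]
eef_rot: [0.998, 0.069, 0.001, 0.0]
ft_force: [-0.0, 0.1, -3.3]
width: 0.0672
grip_force: 30.0
time: 7.95
ee_pos: [0.6448, -0.0761, 0.2132]
eef_rot: [0.998, 0.07, -0.0, -0.0]
ft_force: [0.6, 0.6, -2.8]
width: 0.0673
grip_force: 30.0
shift rows [ 1.05 -3.56  0.44] in target axes [ 1.05 -3.56  0.44] turn rows [-0. -0.  0.]
t 7.95 pos [ 0.6448 -0.0761  0.2132] q [-0.75  0.72  1.28  1.47 -0.69  1.46 -0.9 ] F [ 0.6  0.6 -2.8] w 0.0673 g 30.0
```

```bash
python3 -m crank '[{"claw":1,"dx":0.26,"dy":-0.9,"dz":0,"ax":0,"ay":0,"az":0},{"claw":1,"dx":0.26,"dy":-0.9,"dz":0,"ax":0,"ay":0,"az":0},{"claw":1,"dx":0.26,"dy":-0.9,"dz":0.2,"ax":0,"ay":0,"az":0},{"claw":1,"dx":0.2,"dy":-0.6,"dz":0.4,"ax":0,"ay":0,"az":0},{"claw":1,"dx":0,"dy":-0.15,"dz":0.5,"ax":0,"ay":0,"az":0},{"claw":1,"dx":0,"dy":0,"dz":0.5,"ax":0,"ay":0,"az":0},{"claw":1,"dx":0,"dy":0,"dz":0,"ax":0,"ay":0,"az":0}]'
python3 go.py .661 .034 .15 -1.431
python3 - <<'E'
from bench import r
import cv2
c=r.camera("side")["color"][180:300,220:380,::-1]; d=r.camera("top")["color"][140:230,200:320,::-1]
cv2.imwrite("pics/s1.png",cv2.resize(c,(800,600),interpolation=cv2.INTER_CUBIC));cv2.imwrite("pics/t1.png",cv2.resize(d,(800,600),interpolation=cv2.INTER_CUBIC))
E
```

```text
time: 8.53
ee_pos: [0.6577, 0.0285, 0.1608]
eef_rot: [0.998, 0.07, -0.002, 0.0]
ft_force: [-0.6, 0.6, -3.9]
width: 0.0675
grip_force: 30.0
shift rows [ 0.14 -0.17  0.36] in target axes [ 0.13 -0.17  0.36] turn rows [-0.    0.05 -0.01]
t 8.53 pos [0.6577 0.0285 0.1608] q [-0.88  0.79  1.24  1.5  -0.75  1.39 -1.04] F [-0.6  0.6 -3.9] w 0.0675 g 30.0
```

View pics/s1.png

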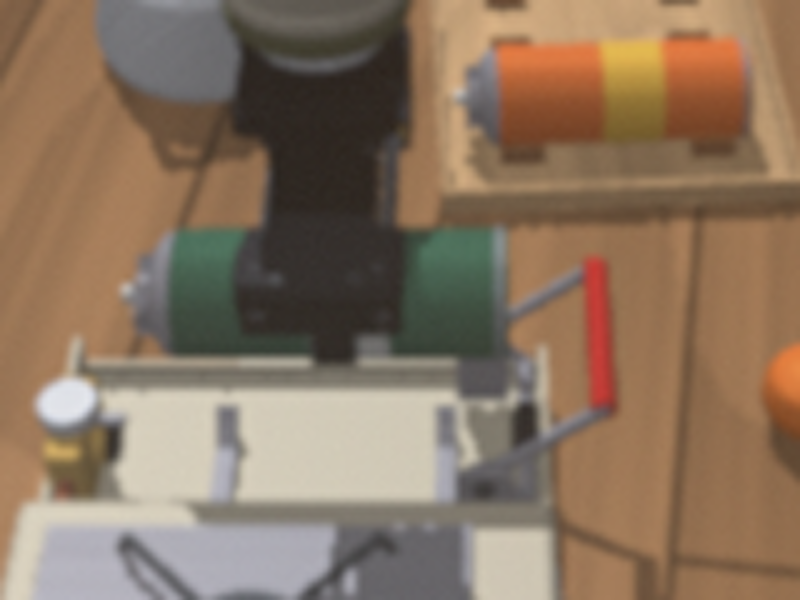

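View pics/t1.png

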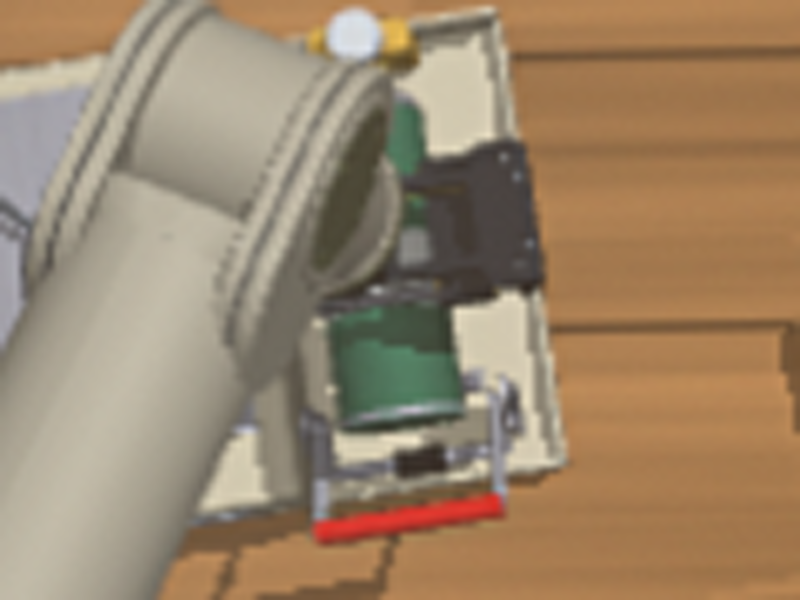

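```bash
cat > chk.py <<'E'
from h import *
from scipy.optimize import brentq
p=[.6691,.1263,.1404];c,s=np.cos(p[2]),np.sin(p[2])
W=lambda x,y,z:(p[0]+c*x-s*y,p[1]+s*x+c*y,z)
U=lambda X:220+(X+.5)/5-.5; V=lambda Y:180+(Y+.5)/5-.5
for X in(226,444):
  for z in (.02,.035): print("sad",X,round(brentq(lambda x:proj("side",W(x,-.09,z))[0]-U(X),-.2,.2),4))
# which y for pixel along
for X,Y in((62,402),(115,438)): print("reg px",[round(brentq(lambda x:proj("side",W(x,-.09,z))[0]-U(X),-.3,.3),4) for z in(.05,.09)])
e=np.array(r.read_state()["ee_pos"]);print(e)
a=np.array([c,s,0]);l=np.array([-s,c,0])
for X,nm in((125,"tip"),(507,"base")):
  print(nm,"along from tcp",round(brentq(lambda k:proj("side",e+[0,0,-.003]+k*a)[0]-U(X),-.3,.3),4))
print("tip px pred",proj("side",e+[0,0,-.003]+.108*a),U(125),V(291))
print("stove coords tcp",c*(e[0]-p[0])+s*(e[1]-p[1]),-s*(e[0]-p[0])+c*(e[1]-p[1]))
# bar
print("bar px", proj("side",W(-.161,-.038,.1396)),proj("side",W(-.161,-.142,.1396)),"obs",(U(603),V(407)),(U(595),V(262)))
E
python3 chk.py
```

```text
sad 226 0.0441
sad 226 0.0428
sad 444 -0.0784
sad 444 -0.0785
reg px [0.1319, 0.1263]
reg px [0.1027, 0.0978]
[0.65927542 0.02702971 0.16497546]
tip along from tcp 0.1084
base along from tcp -0.0886
tip px pred [244.74068393 236.84711162] 244.6 237.8
stove coords tcp -0.023619713186021088 -0.09691863774143367
bar px [340.61740848 260.03745759] [338.67712572 230.63909929] obs (340.2, 261.0) (338.6, 232.0)
```

```bash
python3 go.py .662 .0345 .051 -1.431
python3 -m crank '[{"claw":1,"dx":0.08,"dy":-0.2,"dz":0,"ax":0,"ay":0,"az":0},{"claw":1,"dx":0,"dy":0,"dz":0,"ax":0,"ay":0,"az":0},{"claw":1,"dx":0,"dy":0,"dz":0,"ax":0,"ay":0,"az":0}]'
python3 go.py .662 .0345 .051 -1.431
```

```text
shift rows [ 0.12 -0.24  3.8 ] in target axes [ 0.12 -0.23  3.8 ] turn rows [ 0.01 -0.   -0.02]
t 8.68 pos [0.6593 0.027  0.165 ] q [-0.88  0.79  1.24  1.49 -0.75  1.4  -1.04] F [-0.3 -0.4 -2.3] w 0.0675 g 30.0
time: 8.93
ee_pos: [0.6614, 0.0356, 0.1651]
eef_rot: [0.998, 0.07, 0.0, -0.0]
ft_force: [-0.9, 0.2, -2.6]
width: 0.0673
grip_force: 30.0
shift rows [0.01 0.04 3.8 ] in target axes [0.02 0.04 3.8 ] turn rows [-0.   -0.01  0.01]
t 8.93 pos [0.6614 0.0356 0.1651] q [-0.89  0.79  1.24  1.49 -0.75  1.4  -1.05] F [-0.9  0.2 -2.6] w 0.0673 g 30.0
```

```bash
python3 -m crank '[{"claw":1,"dx":0,"dy":0.02,"dz":0.3,"ax":0,"ay":0,"az":0},{"claw":1,"dx":0,"dy":0,"dz":0.5,"ax":0,"ay":0,"az":0},{"claw":1,"dx":0,"dy":0,"dz":0.6,"ax":0,"ay":0,"az":0},{"claw":1,"dx":0,"dy":0,"dz":0.6,"ax":0,"ay":0,"az":0},{"claw":1,"dx":0,"dy":0,"dz":0.6,"ax":0,"ay":0,"az":0},{"claw":1,"dx":0,"dy":0,"dz":0.4,"ax":0,"ay":0,"az":0},{"claw":1,"dx":0,"dy":0,"dz":0.3,"ax":0,"ay":0,"az":0},{"claw":1,"dx":0,"dy":0,"dz":0,"ax":0,"ay":0,"az":0}]'
python3 -m crank '[{"claw":1,"dx":0,"dy":0,"dz":0,"ax":0,"ay":0,"az":0}]'
python3 go.py .662 .0345 .051 -1.431
```

```text
time: 9.6
ee_pos: [0.66, 0.0348, 0.0631]
eef_rot: [0.998, 0.07, -0.001, 0.0]
ft_force: [0.1, -0.3, -1.9]
width: 0.0672
grip_force: 30.0
time: 9.68
ee_pos: [0.6611, 0.0346, 0.0654]
eef_rot: [0.998, 0.07, -0.0, 0.0]
ft_force: [0.2, 0.2, -2.3]
width: 0.0673
grip_force: 30.0
shift rows [0.03 0.01 0.48] in target axes [0.03 0.01 0.48] turn rows [0. 0. 0.]
t 9.68 pos [0.6611 0.0346 0.0654] q [-0.86  0.88  1.15  1.57 -0.83  1.25 -1.  ] F [ 0.2  0.2 -2.3] w 0.0673 g 30.0
```

Now feel the touch in 2 mm steps.

```bash
python3 -m crank '[{"claw":1,"dx":0,"dy":0,"dz":0.1,"ax":0,"ay":0,"az":0},{"claw":1,"dx":0,"dy":0,"dz":0.1,"ax":0,"ay":0,"az":0},{"claw":1,"dx":0,"dy":0,"dz":0.1,"ax":0,"ay":0,"az":0},{"claw":1,"dx":0,"dy":0,"dz":0,"ax":0,"ay":0,"az":0}]' | grep -E "pos|ft"
python3 -m crank '[{"claw":1,"dx":0,"dy":0,"dz":0.05,"ax":0,"ay":0,"az":0},{"claw":1,"dx":0,"dy":0,"dz":0,"ax":0,"ay":0,"az":0}]' | grep -E "pos|ft"
python3 -m crank '[{"claw":1,"dx":0,"dy":0,"dz":0.05,"ax":0,"ay":0,"az":0},{"claw":1,"dx":0,"dy":0,"dz":0,"ax":0,"ay":0,"az":0}]' | grep -E "pos|ft"
```

```text
ee_pos: [0.661, 0.0349, 0.0562]
ft_force: [-0.2, -0.7, -3.6]
ee_pos: [0.6611, 0.0348, 0.0549]
ft_force: [-1.1, -0.6, -2.6]
ee_pos: [0.6611, 0.0348, 0.0534]
ft_force: [0.5, 0.4, -4.0]
```

```bash
python3 -m crank '[{"claw":1,"dx":0,"dy":0,"dz":0.05,"ax":0,"ay":0,"az":0},{"claw":1,"dx":0,"dy":0,"dz":0,"ax":0,"ay":0,"az":0}]' | grep -E "pos|ft"
python3 -m crank '[{"claw":1,"dx":0,"dy":0,"dz":0.04,"ax":0,"ay":0,"az":0},{"claw":1,"dx":0,"dy":0,"dz":0,"ax":0,"ay":0,"az":0}]' | grep -E "pos|ft"
```

```text
ee_pos: [0.6612, 0.0349, 0.0521]
ft_force: [0.3, 0.8, -2.8]
ee_pos: [0.6614, 0.0354, 0.0516]
ft_force: [-2.2, 2.3, 5.1]
```

```bash
python3 -m crank '[{"claw":1,"dx":0,"dy":0,"dz":0,"ax":0,"ay":0,"az":0},{"claw":1,"dx":0,"dy":0,"dz":0,"ax":0,"ay":0,"az":0}]' 8 | grep -E "pos|ft"
python3 -m crank '[{"claw":-0.8,"dx":0,"dy":0,"dz":0,"ax":0,"ay":0,"az":0},{"claw":-0.8,"dx":0,"dy":0,"dz":0,"ax":0,"ay":0,"az":0},{"claw":-0.8,"dx":0,"dy":0,"dz":0,"ax":0,"ay":0,"az":0},{"claw":-0.8,"dx":0,"dy":0,"dz":0,"ax":0,"ay":0,"az":0}]'
```

```text
ee_pos: [0.6615, 0.0354, 0.0515]
ft_force: [-1.9, 2.6, 5.9]
time: 11.18
ee_pos: [0.661, 0.0343, 0.0507]
eef_rot: [0.998, 0.07, -0.0, 0.0]
ft_force: [-1.1, -0.6, -0.4]
width: 0.0776
grip_force: 0.0
```

```bash
python3 -m crank '[{"claw":-0.8,"dx":0,"dy":0,"dz":-0.2,"ax":0,"ay":0,"az":0},{"claw":-0.8,"dx":0,"dy":0,"dz":-0.4,"ax":0,"ay":0,"az":0},{"claw":-0.8,"dx":0,"dy":0,"dz":-0.8,"ax":0,"ay":0,"az":0},{"claw":-0.8,"dx":0,"dy":0,"dz":-1,"ax":0,"ay":0,"az":0},{"claw":-0.8,"dx":0,"dy":0,"dz":-1,"ax":0,"ay":0,"az":0},{"claw":-0.8,"dx":0,"dy":0,"dz":-1,"ax":0,"ay":0,"az":0},{"claw":-0.8,"dx":0,"dy":0,"dz":-1,"ax":0,"ay":0,"az":0},{"claw":-0.8,"dx":0,"dy":0,"dz":-0.6,"ax":0,"ay":0,"az":0}]'
python3 go.py .51 .016 .25 -1.431
python3 - <<'E'
from bench import r
import cv2,numpy as np
c=r.camera("side")["color"][180:300,220:380,::-1]
cv2.imwrite("pics/s2.png",cv2.resize(c,(800,600),interpolation=cv2.INTER_CUBIC))
E
```

```text
time: 11.85
ee_pos: [0.6617, 0.0338, 0.2355]
eef_rot: [0.998, 0.07, 0.002, 0.0]
ft_force: [0.3, -0.1, 0.1]
width: 0.0783
grip_force: 0.0
shift rows [-5.09 -0.11 -0.5 ] in target axes [-5.09 -0.12 -0.48] turn rows [ 0.01 -0.04 -0.01]
t 11.85 pos [0.6617 0.0338 0.2355] q [-0.88  0.72  1.27  1.4  -0.69  1.5  -1.09] F [ 0.3 -0.1  0.1] w 0.0783 g 0.0
```

View pics/s2.png

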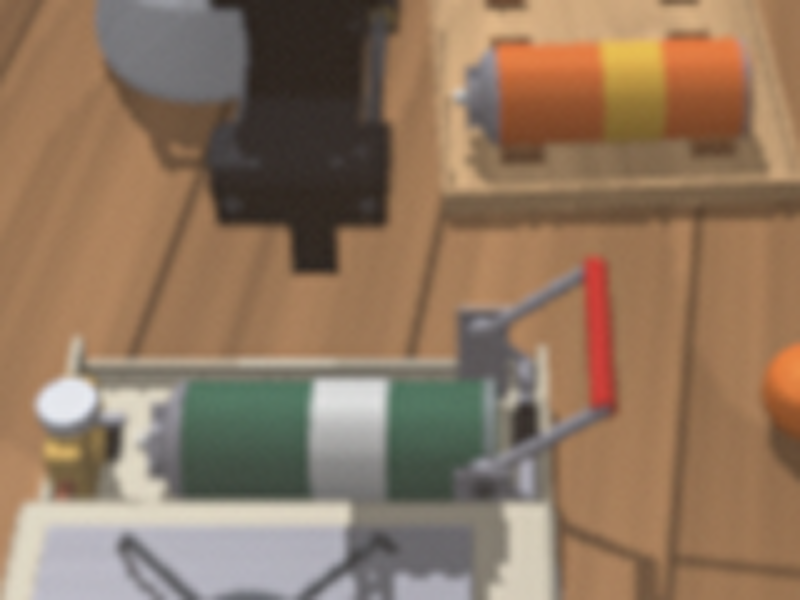

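The can lies in the cradle, stem at (140,445) towards the regulator, notch side up, with the lever arms clear of it. The orange can is undisturbed. Next, close the fingers and move above the bar.

```bash
python3 -m crank '[{"claw":1,"dx":0,"dy":0,"dz":-0.3,"ax":0,"ay":0,"az":0},{"claw":1,"dx":-0.7,"dy":0,"dz":0,"ax":0,"ay":0,"az":0},{"claw":1,"dx":-0.9,"dy":0,"dz":0,"ax":0,"ay":0,"az":0},{"claw":1,"dx":-0.9,"dy":0,"dz":0,"ax":0,"ay":0,"az":0},{"claw":1,"dx":-0.9,"dy":0,"dz":0,"ax":0,"ay":0,"az":0},{"claw":1,"dx":-0.9,"dy":0,"dz":0,"ax":0,"ay":0,"az":0},{"claw":1,"dx":-0.4,"dy":0,"dz":0.3,"ax":0,"ay":0,"az":0},{"claw":1,"dx":0,"dy":0,"dz":0.3,"ax":0,"ay":0,"az":0}]' 10
python3 -m crank '[{"claw":1,"dx":0,"dy":0,"dz":0.3,"ax":0,"ay":0,"az":0},{"claw":1,"dx":0,"dy":0,"dz":0.3,"ax":0,"ay":0,"az":0},{"claw":1,"dx":0,"dy":0,"dz":0,"ax":0,"ay":0,"az":0},{"claw":1,"dx":0,"dy":0,"dz":0,"ax":0,"ay":0,"az":0}]'
python3 go.py .5223 .0146 .1576 -1.431
```

```text
time: 12.57
ee_pos: [0.5196, 0.0147, 0.2217]
eef_rot: [0.998, 0.07, -0.0, -0.003]
ft_force: [0.0, -0.3, 0.2]
width: 0.0331
grip_force: 0.0
time: 12.9
ee_pos: [0.5218, 0.0145, 0.2033]
eef_rot: [0.998, 0.07, -0.001, 0.001]
ft_force: [0.0, 0.6, 0.8]
width: 0.0065
grip_force: 0.0
shift rows [ 0.02 -0.01  1.52] in target axes [ 0.02 -0.    1.52] turn rows [ 0.02  0.01 -0.01]
t 12.9 pos [0.5218 0.0145 0.2033] q [-1.22  0.28  1.29  1.82 -0.28  1.26 -1.28] F [0.  0.6 0.8] w 0.0065 g 0.0
```

```bash
python3 -m crank '[{"claw":1,"dx":0,"dy":0,"dz":0.4,"ax":0,"ay":0,"az":0},{"claw":1,"dx":0,"dy":0,"dz":0.4,"ax":0,"ay":0,"az":0},{"claw":1,"dx":0,"dy":0,"dz":0.3,"ax":0,"ay":0,"az":0},{"claw":1,"dx":0,"dy":0,"dz":0.2,"ax":0,"ay":0,"az":0},{"claw":1,"dx":0,"dy":0,"dz":0.1,"ax":0,"ay":0,"az":0},{"claw":1,"dx":0,"dy":0,"dz":0,"ax":0,"ay":0,"az":0}]' | grep -E "pos|ft"
python3 -m crank '[{"claw":1,"dx":0,"dy":0,"dz":0.05,"ax":0,"ay":0,"az":0},{"claw":1,"dx":0,"dy":0,"dz":0.05,"ax":0,"ay":0,"az":0},{"claw":1,"dx":0,"dy":0,"dz":0,"ax":0,"ay":0,"az":0}]' | grep -E "pos|ft"
cat > lev.py <<'E'
from bench import r;import numpy as np
p=[.6691,.1263,.1404];c,s=np.cos(p[2]),np.sin(p[2]);st=r.read_state();e=st["ee_pos"];F=np.array(st["ft_force"])
x=c*(e[0]-p[0])+s*(e[1]-p[1]);z=e[2]-.018
th=np.arcsin(np.clip((z-.082)/.08,-1,1))
fx=c*F[0]+s*F[1]
# force on bar = -F ; square-to-arm direction for pressing: (-sin th, -cos th) in (x,z)
print("t %.2f th %.3f lever %.3f  x off bar %.4f  Fx %.1f Fz %.1f square %.1f"%(st["time"],th,.803-th,x-(-.1055-.08*np.cos(th)),fx,F[2],fx*np.sin(th)+F[2]*np.cos(th)))
E
python3 lev.py
```

```text
ee_pos: [0.5211, 0.0148, 0.1611]
ft_force: [-0.6, -0.7, -0.4]
ee_pos: [0.5216, 0.0152, 0.1589]
ft_force: [0.3, -0.8, -0.4]
t 13.65 th 0.828 lever -0.025  x off bar -0.0020  Fx 0.2 Fz -0.4 square -0.1
```

```bash
python3 -m crank '[{"claw":1,"dx":-0.03,"dy":0,"dz":0.05,"ax":0,"ay":0,"az":0},{"claw":1,"dx":-0.03,"dy":0,"dz":0.05,"ax":0,"ay":0,"az":0},{"claw":1,"dx":-0.06,"dy":0,"dz":0.06,"ax":0,"ay":0,"az":0},{"claw":1,"dx":-0.06,"dy":0,"dz":0.07,"ax":0,"ay":0,"az":0}]' | grep -E "pos|ft"
python3 lev.py
python3 -m crank '[{"claw":1,"dx":-0.06,"dy":0,"dz":0.07,"ax":0,"ay":0,"az":0},{"claw":1,"dx":-0.06,"dy":0,"dz":0.07,"ax":0,"ay":0,"az":0},{"claw":1,"dx":-0.06,"dy":0,"dz":0.08,"ax":0,"ay":0,"az":0},{"claw":1,"dx":-0.06,"dy":0,"dz":0.08,"ax":0,"ay":0,"az":0}]' | grep -E "pos|ft"
python3 lev.py
```

```text
ee_pos: [0.5163, 0.0143, 0.152]
ft_force: [1.6, -0.1, 7.7]
t 13.98 th 0.708 lever 0.095  x off bar -0.0006  Fx 1.6 Fz 7.7 square 6.8
ee_pos: [0.5094, 0.0133, 0.1435]
ft_force: [-1.8, 0.1, 9.4]
t 14.32 th 0.576 lever 0.227  x off bar -0.0013  Fx -1.8 Fz 9.4 square 6.9
```

```bash
python3 -m crank '[{"claw":1,"dx":-0.05,"dy":0,"dz":0.08,"ax":0,"ay":0,"az":0},{"claw":1,"dx":-0.045,"dy":0,"dz":0.08,"ax":0,"ay":0,"az":0},{"claw":1,"dx":-0.04,"dy":0,"dz":0.08,"ax":0,"ay":0,"az":0},{"claw":1,"dx":-0.04,"dy":0,"dz":0.08,"ax":0,"ay":0,"az":0}]' | grep -E "pos|ft"
python3 lev.py
python3 -m crank '[{"claw":1,"dx":-0.03,"dy":0,"dz":0.06,"ax":0,"ay":0,"az":0},{"claw":1,"dx":-0.03,"dy":0,"dz":0.06,"ax":0,"ay":0,"az":0},{"claw":1,"dx":-0.02,"dy":0,"dz":0.06,"ax":0,"ay":0,"az":0}]' | grep -E "pos|ft"
python3 lev.py
```

```text
ee_pos: [0.5032, 0.0125, 0.1336]
ft_force: [-6.6, -0.0, 10.7]
t 14.65 th 0.433 lever 0.370  x off bar -0.0021  Fx -6.5 Fz 10.7 square 7.0
ee_pos: [0.5006, 0.0121, 0.1281]
ft_force: [-7.2, -0.3, 12.6]
t 14.90 th 0.359 lever 0.444  x off bar -0.0025  Fx -7.1 Fz 12.6 square 9.2
```

```bash
python3 -m crank '[{"claw":1,"dx":-0.04,"dy":0,"dz":0.03,"ax":0,"ay":0,"az":0},{"claw":1,"dx":-0.04,"dy":0,"dz":0.03,"ax":0,"ay":0,"az":0}]' | grep -E "pos|ft"
python3 lev.py
python3 -m crank '[{"claw":1,"dx":-0.03,"dy":0,"dz":0.03,"ax":0,"ay":0,"az":0},{"claw":1,"dx":-0.02,"dy":0,"dz":0.03,"ax":0,"ay":0,"az":0}]' | grep -E "pos|ft"
python3 lev.py
```

```text
ee_pos: [0.4995, 0.0119, 0.1266]
ft_force: [0.6, 0.6, 8.5]
t 15.07 th 0.339 lever 0.464  x off bar -0.0030  Fx 0.7 Fz 8.5 square 8.2
ee_pos: [0.4988, 0.0118, 0.1252]
ft_force: [2.4, 1.3, 7.9]
t 15.23 th 0.320 lever 0.483  x off bar -0.0032  Fx 2.6 Fz 7.9 square 8.3
```

```bash
python3 -m crank '[{"claw":1,"dx":-0.015,"dy":0,"dz":0.05,"ax":0,"ay":0,"az":0},{"claw":1,"dx":-0.015,"dy":0,"dz":0.05,"ax":0,"ay":0,"az":0},{"claw":1,"dx":-0.015,"dy":0,"dz":0.05,"ax":0,"ay":0,"az":0}]' >/dev/null
python3 lev.py
python3 -m crank '[{"claw":1,"dx":-0.015,"dy":0,"dz":0.04,"ax":0,"ay":0,"az":0},{"claw":1,"dx":-0.015,"dy":0,"dz":0.04,"ax":0,"ay":0,"az":0}]' >/dev/null
python3 lev.py
python3 -m crank '[{"claw":1,"dx":-0.015,"dy":0,"dz":0.04,"ax":0,"ay":0,"az":0},{"claw":1,"dx":-0.01,"dy":0,"dz":0.04,"ax":0,"ay":0,"az":0}]' >/dev/null
python3 lev.py
```

```text
t 15.48 th 0.259 lever 0.544  x off bar -0.0035  Fx -0.0 Fz 8.7 square 8.4
t 15.65 th 0.228 lever 0.575  x off bar -0.0038  Fx 0.5 Fz 8.2 square 8.1
t 15.82 th 0.198 lever 0.605  x off bar -0.0040  Fx 0.5 Fz 9.3 square 9.3
```

```bash
python3 -m crank '[{"claw":1,"dx":-0.01,"dy":0,"dz":0.04,"ax":0,"ay":0,"az":0},{"claw":1,"dx":-0.01,"dy":0,"dz":0.04,"ax":0,"ay":0,"az":0}]' >/dev/null
python3 lev.py
python3 -m crank '[{"claw":1,"dx":-0.01,"dy":0,"dz":0.03,"ax":0,"ay":0,"az":0},{"claw":1,"dx":-0.005,"dy":0,"dz":0.03,"ax":0,"ay":0,"az":0}]' >/dev/null
python3 lev.py
python3 -m crank '[{"claw":1,"dx":-0.005,"dy":0,"dz":0.03,"ax":0,"ay":0,"az":0},{"claw":1,"dx":-0.005,"dy":0,"dz":0.03,"ax":0,"ay":0,"az":0}]' >/dev/null
python3 lev.py
```

```text
t 15.98 th 0.167 lever 0.636  x off bar -0.0042  Fx 0.9 Fz 8.0 square 8.1
t 16.15 th 0.144 lever 0.659  x off bar -0.0043  Fx -0.1 Fz 7.6 square 7.5
t 16.32 th 0.122 lever 0.681  x off bar -0.0045  Fx -0.1 Fz 7.9 square 7.8
```

```bash
python3 -m crank '[{"claw":1,"dx":-0.005,"dy":0,"dz":0.04,"ax":0,"ay":0,"az":0},{"claw":1,"dx":-0.005,"dy":0,"dz":0.03,"ax":0,"ay":0,"az":0}]' >/dev/null
python3 lev.py
python3 -m crank '[{"claw":1,"dx":-0.005,"dy":0,"dz":0.03,"ax":0,"ay":0,"az":0},{"claw":1,"dx":-0.005,"dy":0,"dz":0.03,"ax":0,"ay":0,"az":0}]' >/dev/null
python3 lev.py
python3 -m crank '[{"claw":1,"dx":0,"dy":0,"dz":0.03,"ax":0,"ay":0,"az":0},{"claw":1,"dx":0,"dy":0,"dz":0.03,"ax":0,"ay":0,"az":0}]' >/dev/null
python3 lev.py
```

```text
t 16.48 th 0.095 lever 0.708  x off bar -0.0046  Fx -0.0 Fz 8.9 square 8.9
t 16.65 th 0.073 lever 0.730  x off bar -0.0047  Fx -1.8 Fz 9.8 square 9.7
t 16.82 th 0.051 lever 0.752  x off bar -0.0048  Fx -1.9 Fz 10.9 square 10.8
```

```bash
for i in 1; do python3 -m crank '[{"claw":1,"dx":-0.005,"dy":0,"dz":0.02,"ax":0,"ay":0,"az":0},{"claw":1,"dx":0,"dy":0,"dz":0,"ax":0,"ay":0,"az":0}]' >/dev/null; done
python3 lev.py
python3 -m crank '[{"claw":1,"dx":-0.005,"dy":0,"dz":0.02,"ax":0,"ay":0,"az":0},{"claw":1,"dx":0,"dy":0,"dz":0,"ax":0,"ay":0,"az":0}]' >/dev/null
python3 lev.py
python3 -m crank '[{"claw":1,"dx":0,"dy":0,"dz":0.02,"ax":0,"ay":0,"az":0},{"claw":1,"dx":0,"dy":0,"dz":0,"ax":0,"ay":0,"az":0}]' >/dev/null
python3 lev.py
```

```text
t 16.98 th 0.043 lever 0.760  x off bar -0.0049  Fx -2.1 Fz 11.2 square 11.1
t 17.15 th 0.036 lever 0.767  x off bar -0.0050  Fx -1.5 Fz 12.2 square 12.1
t 17.32 th 0.029 lever 0.774  x off bar -0.0050  Fx -2.5 Fz 12.0 square 12.0
```

```bash
python3 -m crank '[{"claw":1,"dx":-0.005,"dy":0,"dz":0.02,"ax":0,"ay":0,"az":0},{"claw":1,"dx":0,"dy":0,"dz":0,"ax":0,"ay":0,"az":0}]' >/dev/null
python3 lev.py
python3 -m crank '[{"claw":1,"dx":0,"dy":0,"dz":0.02,"ax":0,"ay":0,"az":0},{"claw":1,"dx":0,"dy":0,"dz":0,"ax":0,"ay":0,"az":0}]' >/dev/null
python3 lev.py
python3 -m crank '[{"claw":1,"dx":0,"dy":0,"dz":0.02,"ax":0,"ay":0,"az":0},{"claw":1,"dx":0,"dy":0,"dz":0,"ax":0,"ay":0,"az":0}]' >/dev/null
python3 lev.py
```

```text
t 17.48 th 0.022 lever 0.781  x off bar -0.0051  Fx -1.8 Fz 12.7 square 12.7
t 17.65 th 0.014 lever 0.789  x off bar -0.0051  Fx -2.7 Fz 12.8 square 12.8
t 17.82 th 0.007 lever 0.796  x off bar -0.0051  Fx -2.2 Fz 12.9 square 12.9
```

```bash
python3 -m crank '[{"claw":1,"dx":0,"dy":0,"dz":0.02,"ax":0,"ay":0,"az":0},{"claw":1,"dx":0,"dy":0,"dz":0,"ax":0,"ay":0,"az":0}]' >/dev/null
python3 lev.py
python3 -m crank '[{"claw":1,"dx":0,"dy":0,"dz":0.02,"ax":0,"ay":0,"az":0},{"claw":1,"dx":0,"dy":0,"dz":0,"ax":0,"ay":0,"az":0}]' >/dev/null
python3 lev.py
python3 -m crank '[{"claw":1,"dx":0,"dy":0,"dz":0.015,"ax":0,"ay":0,"az":0},{"claw":1,"dx":0,"dy":0,"dz":0,"ax":0,"ay":0,"az":0}]' >/dev/null
python3 lev.py
```

```text
t 17.98 th -0.000 lever 0.803  x off bar -0.0052  Fx -2.9 Fz 13.8 square 13.8
t 18.15 th -0.008 lever 0.811  x off bar -0.0052  Fx -3.7 Fz 14.1 square 14.1
t 18.32 th -0.014 lever 0.817  x off bar -0.0053  Fx -4.4 Fz 14.0 square 14.1
```

```bash
python3 -m crank '[{"claw":1,"dx":0,"dy":0,"dz":0.015,"ax":0,"ay":0,"az":0},{"claw":1,"dx":0,"dy":0,"dz":0,"ax":0,"ay":0,"az":0}]' >/dev/null
python3 lev.py
python3 -m crank '[{"claw":1,"dx":0,"dy":0,"dz":0.015,"ax":0,"ay":0,"az":0},{"claw":1,"dx":0,"dy":0,"dz":0,"ax":0,"ay":0,"az":0}]' >/dev/null
python3 lev.py
```

```text
t 18.48 th -0.019 lever 0.822  x off bar -0.0053  Fx -3.7 Fz 15.3 square 15.4
t 18.65 th -0.024 lever 0.827  x off bar -0.0053  Fx -4.2 Fz 14.7 square 14.8
```

```bash
python3 -m crank '[{"claw":1,"dx":0,"dy":0,"dz":0.01,"ax":0,"ay":0,"az":0},{"claw":1,"dx":0,"dy":0,"dz":0,"ax":0,"ay":0,"az":0}]' >/dev/null
python3 lev.py
```

```text
t 18.82 th -0.027 lever 0.830  x off bar -0.0053  Fx -5.4 Fz 17.1 square 17.3
```

```bash
python3 -m crank '[{"claw":1,"dx":0,"dy":0,"dz":0,"ax":0,"ay":0,"az":0}]' >/dev/null
python3 lev.py
python3 -m crank '[{"claw":1,"dx":0,"dy":0,"dz":0.01,"ax":0,"ay":0,"az":0},{"claw":1,"dx":0,"dy":0,"dz":0,"ax":0,"ay":0,"az":0}]' >/dev/null
python3 lev.py
```

```text
t 18.90 th -0.027 lever 0.830  x off bar -0.0053  Fx -3.7 Fz 16.7 square 16.8
t 19.07 th -0.030 lever 0.833  x off bar -0.0053  Fx -5.6 Fz 18.3 square 18.5
```

```bash
python3 -m crank '[{"claw":1,"dx":0,"dy":0,"dz":0.01,"ax":0,"ay":0,"az":0},{"claw":1,"dx":0,"dy":0,"dz":0,"ax":0,"ay":0,"az":0},{"claw":1,"dx":0,"dy":0,"dz":0,"ax":0,"ay":0,"az":0}]' >/dev/null
python3 lev.py
```

```text
t 19.32 th -0.034 lever 0.837  x off bar -0.0054  Fx -5.4 Fz 18.5 square 18.7
```

```bash
python3 -m crank '[{"claw":1,"dx":0,"dy":0,"dz":0.01,"ax":0,"ay":0,"az":0},{"claw":1,"dx":0,"dy":0,"dz":0,"ax":0,"ay":0,"az":0},{"claw":1,"dx":0,"dy":0,"dz":0,"ax":0,"ay":0,"az":0}]' >/dev/null
python3 lev.py
python3 -m crank '[{"claw":1,"dx":0,"dy":0,"dz":-0.1,"ax":0,"ay":0,"az":0},{"claw":1,"dx":0,"dy":0,"dz":-0.4,"ax":0,"ay":0,"az":0},{"claw":1,"dx":0,"dy":0,"dz":-0.8,"ax":0,"ay":0,"az":0},{"claw":1,"dx":0,"dy":0,"dz":-1,"ax":0,"ay":0,"az":0},{"claw":1,"dx":0,"dy":0,"dz":-1,"ax":0,"ay":0,"az":0},{"claw":1,"dx":0,"dy":0,"dz":-0.6,"ax":0,"ay":0,"az":0},{"claw":1,"dx":0,"dy":0,"dz":-0.2,"ax":0,"ay":0,"az":0},{"claw":1,"dx":0,"dy":0,"dz":0,"ax":0,"ay":0,"az":0}]'
python3 - <<'E'
from bench import r
import cv2
c=r.camera("side")["color"][180:300,220:380,::-1]
cv2.imwrite("pics/s3.png",cv2.resize(c,(800,600),interpolation=cv2.INTER_CUBIC))
E
```

```text
t 19.57 th -0.037 lever 0.840  x off bar -0.0054  Fx -5.7 Fz 19.0 square 19.2
time: 20.23
ee_pos: [0.4927, 0.0115, 0.2198]
eef_rot: [0.998, 0.07, 0.001, -0.001]
ft_force: [0.3, 1.1, 0.8]
width: 0.0003
grip_force: 0.0
```

View pics/s3.png

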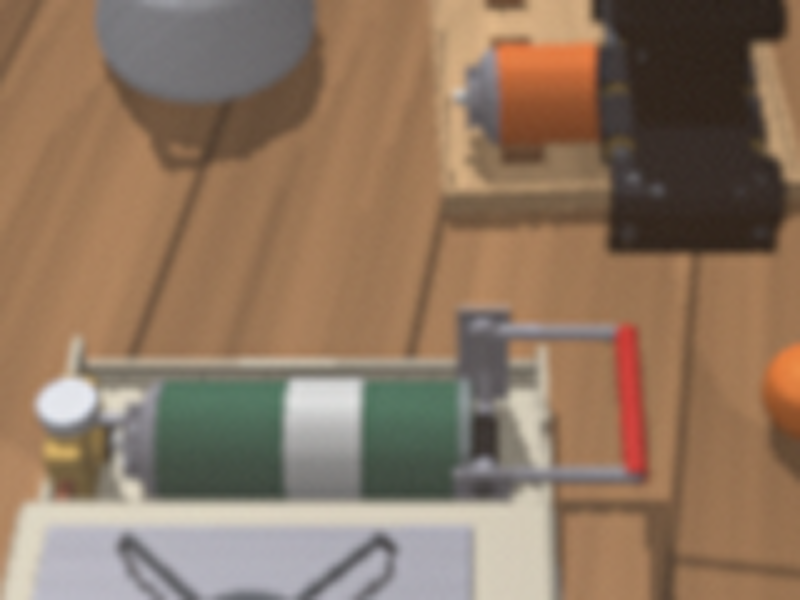

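The side crop shows the can moved up to the regulator (stem at about (115,435)), the roller against its base at (483,435), and the lever level and staying put. The arm is clear, so I'm handing in.

```bash
python3 -c "from bench import r;print(r.close_job())"
```

```text
the job is handed in; nothing more can be done
None
```

The green can is in the cradle with its valve end against the regulator, the lever was pressed until firm (about 19 N) and stayed down, and the job is handed in; I did not touch the orange can, mug or mandarin.

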